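# Load the drip rack with build platforms and lock it

## Task

Hang every build platform standing on the bench in the drip rack: lead its neck between the two rails at their open end and slide it in, so that in the end they hang in a closed-up row against the end panel. Then press the white retaining pin fully home with the seating tool, held upright and not with the fingers, so that no platform can slide out, and stand the tool upright in its tray again. Leave everything else where it is.

Things in the scene. Friction and masses are not known exactly. Their poses are not given: they have to be found in the camera images.
- platform1_center (a point): centre of a printer's build platform (None if absent), 64 mm above its underside; x along the plate's 100 mm side, z up. Plate 100x50x16 mm, flat on the bench; neck 14 (x) x 36 (y), 56 high; collar 40x42x6, its underside 72 above the plate's underside; black upright grip on top, 16 thick (x), 40 wide (y), from 78 to 128 above the underside. 0.4 kg. All alike; a half turn makes no difference
- platform2_center (a point): centre of a printer's build platform (None if absent), 64 mm above its underside; x along the plate's 100 mm side, z up. Plate 100x50x16 mm, flat on the bench; neck 14 (x) x 36 (y), 56 high; collar 40x42x6, its underside 72 above the plate's underside; black upright grip on top, 16 thick (x), 40 wide (y), from 78 to 128 above the underside. 0.4 kg. All alike; a half turn makes no difference
- platform3_center (a point): centre of a printer's build platform (None if absent), 64 mm above its underside; x along the plate's 100 mm side, z up. Plate 100x50x16 mm, flat on the bench; neck 14 (x) x 36 (y), 56 high; collar 40x42x6, its underside 72 above the plate's underside; black upright grip on top, 16 thick (x), 40 wide (y), from 78 to 128 above the underside. 0.4 kg. All alike; a half turn makes no difference
- platform4_center (a point): centre of a printer's build platform (None if absent), 64 mm above its underside; x along the plate's 100 mm side, z up. Plate 100x50x16 mm, flat on the bench; neck 14 (x) x 36 (y), 56 high; collar 40x42x6, its underside 72 above the plate's underside; black upright grip on top, 16 thick (x), 40 wide (y), from 78 to 128 above the underside. 0.4 kg. All alike; a half turn makes no difference
- platform5_center (a point): centre of a printer's build platform (None if absent), 64 mm above its underside; x along the plate's 100 mm side, z up. Plate 100x50x16 mm, flat on the bench; neck 14 (x) x 36 (y), 56 high; collar 40x42x6, its underside 72 above the plate's underside; black upright grip on top, 16 thick (x), 40 wide (y), from 78 to 128 above the underside. 0.4 kg. All alike; a half turn makes no difference
- rack: fixed drip rack. Origin on the bench, y along its two level rails towards their open end. Rail tops 102 mm up, each 12 mm wide and thick, 20 mm gap centred on x=0. A platform hangs with its neck in the gap, collar on the rails, plate below (100 mm side across), centre 94 mm up. Brackets 78-88 mm up at y=107-137 mm, their posts 64 mm off the centre line leave room for the plate
- rack_mouth (a point): middle of the rails' open end (rack y = 168 mm), at the height of the rail tops. The gap is 42 mm wide here and narrows to 20 mm over 30 mm
- rack_end (a point): middle of the face of the aluminium end panel that closes the rails (rack y = -147 mm), at the height of the rail tops. It stops the plates: a platform fully in has its centre 25 mm from it, the next ones follow at 50 mm steps
- pin_top (a point): centre of the flat top of the white retaining pin (head 22 mm across) in a black collar 32 mm across, on the bracket near the open end (rack x = -44, y = 122 mm). Up: top 118 mm above the bench; plates of hanging platforms pass under its foot with 7 mm to spare. Home: top 104 mm up, 1 mm above its collar; its foot then bars the plates' way
- pin (a joint): how far the retaining pin is pressed down: 0 up, 0.014 m home. A sprung detent resists with up to about 13 N in the first half of the travel, then the pin clicks home by itself and stays; it cannot be drawn up again
- press_tool_center (a point): centre of the seating tool, a hand stamp standing upright, 55 mm above its underside, z along its handle. Flat round steel foot 36 mm across, 22 mm high; thin stem; round wooden handle 28 mm across, from 48 to 110 mm above the underside. 0.22 kg
- tray: shallow steel tool tray, fixed, 100 x 170 mm (x, y) outside, rim 12 mm high, floor and walls 4 mm thick; the seating tool stands in it; a spatula lies along its +x side. Origin at the bench under its centre
- jaw_model: plaster jaw model, about 60 x 50 mm and 36 mm high; not needed. Origin under its centre
- jaw_model2: brown jaw model of the same kind, beyond the rack; not needed
- spatula: small spatula, 130 mm long, lying in the tool tray; not needed. Origin at its middle
- wash_bottle: clear bottle, 60 mm across, 160 mm high; not needed. Origin under its centre
- jar: small jar, 60 mm across, 55 mm high; not needed
- mixing_bowl: black rubber mixing bowl, 110 mm across, 60 mm high; not needed
- wood_stick: wooden stick, 130 x 18 x 6 mm, lying on the bench; not needed

How it is judged:
On the way, in this order (a step that is already met when the one before it is completed fails the run):
1. all platforms hang on the rails in a closed-up row against the end panel (x of platform1_center in the frame of rack between -0.01 and 0.01 m and z of platform1_center in the frame of rack between 0.09 and 0.098 m and angle between each of platform1_center, platform2_center, platform3_center, platform4_center, platform5_center's own z axis and vertical below 0.12 rad and y of each of platform1_center, platform2_center, platform3_center, platform4_center, platform5_center in the frame of rack below 0.09 m and x of platform2_center in the frame of rack between -0.01 and 0.01 m and z of platform2_center in the frame of rack between 0.09 and 0.098 m and x of platform3_center in the frame of rack between -0.01 and 0.01 m and z of platform3_center in the frame of rack between 0.09 and 0.098 m and x of platform4_center in the frame of rack between -0.01 and 0.01 m and z of platform4_center in the frame of rack between 0.09 and 0.098 m and x of platform5_center in the frame of rack between -0.01 and 0.01 m and z of platform5_center in the frame of rack between 0.09 and 0.098 m and (y of platform1_center in the frame of rack between -0.132 and -0.111 m or y of platform2_center in the frame of rack between -0.132 and -0.111 m or y of platform3_center in the frame of rack between -0.132 and -0.111 m or y of platform4_center in the frame of rack between -0.132 and -0.111 m or y of platform5_center in the frame of rack between -0.132 and -0.111 m) and (y of platform1_center in the frame of rack between -0.082 and -0.061 m or y of platform2_center in the frame of rack between -0.082 and -0.061 m or y of platform3_center in the frame of rack between -0.082 and -0.061 m or y of platform4_center in the frame of rack between -0.082 and -0.061 m or y of platform5_center in the frame of rack between -0.082 and -0.061 m) and (y of platform1_center in the frame of rack between -0.032 and -0.011 m or y of platform2_center in the frame of rack between -0.032 and -0.011 m or y of platform3_center in the frame of rack between -0.032 and -0.011 m or y of platform4_center in the frame of rack between -0.032 and -0.011 m or y of platform5_center in the frame of rack between -0.032 and -0.011 m) and (y of platform1_center in the frame of rack between 0.018 and 0.039 m or y of platform2_center in the frame of rack between 0.018 and 0.039 m or y of platform3_center in the frame of rack between 0.018 and 0.039 m or y of platform4_center in the frame of rack between 0.018 and 0.039 m or y of platform5_center in the frame of rack between 0.018 and 0.039 m or y of each of platform1_center, platform2_center, platform3_center, platform4_center, platform5_center in the frame of rack below 0.003 m) and (y of platform1_center in the frame of rack between 0.068 and 0.089 m or y of platform2_center in the frame of rack between 0.068 and 0.089 m or y of platform3_center in the frame of rack between 0.068 and 0.089 m or y of platform4_center in the frame of rack between 0.068 and 0.089 m or y of platform5_center in the frame of rack between 0.068 and 0.089 m or y of each of platform1_center, platform2_center, platform3_center, platform4_center, platform5_center in the frame of rack below 0.053 m)), for 0.3 s.
2. the pin is home, with the upright seating tool on it (value of joint pin above 0.0125 m and horizontal distance between press_tool_center and pin_top below 0.025 m and height (world z) of press_tool_center below 0.185 m and angle between press_tool_center's own z axis and vertical below 0.2 rad), for 0.04 s.
At the end, for the whole second after the job is handed in: Every platform hangs upright on the rails, in a row from the end panel, each within 10 mm of its place in a closed-up row (50 mm steps); the pin is home (over 12.5 of 14 mm); the seating tool stands upright on the floor of its tray; all at rest (all of step 1 and value of joint pin above 0.0125 m and angle between press_tool_center's own z axis and vertical below 0.12 rad and height (world z) of press_tool_center between 0.052 and 0.066 m and x of press_tool_center in the frame of tray between -0.046 and 0.046 m and y of press_tool_center in the frame of tray between -0.081 and 0.081 m and linear speed of each of press_tool, platform1, platform2, platform3, platform4, platform5 below 0.02 m/s); the robot touches nothing.
It fails at once if the pin is pressed with the fingers (contact force between the fingers and pin above 4 N).
It fails at once if a bystander is moved by more than 6 cm or knocked over (distance of any of jaw_model, jaw_model2, spatula, wash_bottle, jar, mixing_bowl, wood_stick from where it was at the start of the episode above 0.06 m or angle between any of wash_bottle, jar, mixing_bowl, jaw_model, jaw_model2's own z axis and vertical above 0.6 rad).
Of platform1, platform2, platform3, platform4, platform5 only 3 to 5 are there at a start; the rules pass over those that are not, and their reading is None.
At some moment in a run one of platform1, platform2, platform3, platform4, platform5 may be knocked a few centimetres aside while the robot is not near it.
It also fails if it takes over 210 s, if anything falls off the work surface, if the arm or the gripper's body presses on something with over 40 N, if the wrist force passes 120 N, or if a joint passes its speed limit or range.

## Robot

A 6-joint arm with a two-finger parallel gripper is mounted at the origin on the work surface. World frame = base frame: x ahead of the robot, y to its left, z up, the work surface at z = 0. Lengths are in m, angles in rad, forces in N, time in s.
With the tool pointing down it reaches from about 0.25 to 0.775 m from the base axis. Payload 4 kg.
Tool frame: the origin (TCP) lies at the very end of the fingers, on their centre line; the grasp point (between the pads) lies 19 mm behind it (ctrl.grip_point_offset is the distance from the TCP to the grasp point, in m); y points along the fingers, x is the direction in which the jaws open and shut, and the axes are right-handed (so a half turn about y gives the same grasp; the last joint's range is limited). The gripper opens to 94 mm and grips with 3 to 60 N. Pads are 16 mm wide; open, the fingers measure 119 mm over their backs; the gripper's body (75 mm by 177 mm) begins 78 mm behind the grasp point.
Start: joints at [1.176, 0.087, 1.371, -0, 1.684, -0.103], TCP at [0.158, 0.527, 0.206] pointing down, gripper open.
Joint ranges: [-3.1, 3.1], [-0.76, 2.03], [0.27, 2.55], [-1.08, 4.22], [0.17, 2.65], [-2.57, 2.57]. Speed limits (rad/s): [2.79, 2.79, 3.14, 3.14, 3.14, 3.14].

## Interface

Orientations are given as a unit quaternion [w, x, y, z].
In Python, from workcell import ctrl gives the robot as it stands.
- The arm moves only by the tool move_arm, never from a script. Its argument "commands" is a list of rows, each a list of 4 numbers: the shift along the world's x, y, z in mm, then the turn about the world's z in degrees. A call has exactly 10 rows; each row shifts and turns the commanded pose from where the row before left it; what a row does not reach is not made up. A row lasts 1/8 s, in which the tool goes at most 62.5 mm and 10.7 degrees, less where a joint would pass 70% of its speed; a pose out of reach is approached as far as the arm can. A call with a gripper value outside its range is refused whole. "claw" is the closure, from 0 (fully open) to 1 (shut), set as the call begins (left out, the last holds). The fingers move at their own pace and stop on an object; the grip force is fixed at half the most. Time passes only in rows, so rows that do not move let the fingers close, or fill a call up. It gives the time, the measured TCP pose, the force and the opening at its end, in the units of the state.
- ctrl.state(): the state, without advancing time (a new reading comes with each control period).
- ctrl.capture(name): name is "scene" or "top" or "wrist"; returns the picture (420x560x3 uint8, red, green, blue); there is no depth.
- ctrl.calibration(name): a dict with "intrinsics" (3x3 intrinsics, pixels), "xyz" and "rotation" of the camera in the world; the wrist camera has in their place "T_tool_cam" (4x4, takes a point from camera to tool coordinates, whose origin is the TCP and whose axes are the tool frame's). Camera axes: x right, y down, z forward; pixel columns grow to the right and rows downward; lengths in m; the calibration is good to about 2 mm. A picture is of the moment at which its call begins: read the wrist's pose just before it. calibration takes no time and is no camera call.
- ctrl.hand_in(): hands the job in, once; it reports no verdict.
The state is a dict: "time_s": time; "qpos": joint angles; "joint_velocities": joint speeds; "joint_torque": joint torques, N m; "position": TCP position; "orientation": TCP orientation; "wrist_force": force on the tool from outside, world axes, zero at the start; "torque": the same for the moment, N m; "finger_gap": finger opening in m.
Only numpy, scipy, OpenCV 4.12 (cv2) and the standard library are available. Lean on these libraries where they do the work, as an engineer would, in place of code of your own. Each camera call takes 0.05 s, during which the arm holds its last target. There are 200 camera calls.

## Working session

There is one attempt and no reset: what is moved stays moved. The work goes in short steps, Python scripts to look and compute and a tool call to move; the robot and the scene stay as the last step left them, time stands still between calls to the robot, and variables do not carry over. Pictures are saved under pics/ and viewed, about 12 in all and at most 16, crops included, and the job is handed in when it is done.

Besides the shell and the picture viewer there is one more tool, called after "Call:" as name(argument=value, ...), one argument or row to a line, values as JSON. move_arm: Moves the arm, as the interface text tells. Its arguments: {"type":"object","properties":{"commands":{"type":"array"},"claw":{"type":"number"}},"required":["commands"]}

```bash
mkdir -p pics; ls; python3 - <<'E'
from workcell import ctrl
import cv2,numpy as np
for n in("scene","top"):
    im=ctrl.capture(n); cv2.imwrite(f"pics/{n}0.png",im[:,:,::-1]); c=ctrl.calibration(n); print(n,np.round(c["intrinsics"],1).tolist(),np.round(c["xyz"],3),np.round(c["rotation"],3).tolist())
c=ctrl.calibration("wrist");print({k:np.round(v,3).tolist() for k,v in c.items()})
print(ctrl.state(),ctrl.grip_point_offset)
E
```

```text
pics
scene [[448.4, 0.0, 282.2], [0.0, 448.4, 205.5], [0.0, 0.0, 1.0]] [1.147 0.941 1.077] [-0.115, 0.241, 0.879, -0.395]
top [[541.1, 0.0, 288.2], [0.0, 541.1, 205.4], [0.0, 0.0, 1.0]] [ 3.390e-01 -1.000e-03  1.432e+00] [0.073, -0.699, 0.709, -0.059]
{'intrinsics': [[305.832, 0.0, 280.429], [0.0, 305.832, 209.22], [0.0, 0.0, 1.0]], 'T_tool_cam': [[1.0, -0.001, 0.001, -0.0], [-0.001, -0.24, 0.971, -0.178], [-0.001, -0.971, -0.24, 0.07], [0.0, 0.0, 0.0, 1.0]]}
{'time_s': 0.1, 'qpos': array([ 1.17591870e+00,  8.78763761e-02,  1.37207872e+00, -3.52364959e-05,
        1.68360396e+00, -1.03101503e-01]), 'joint_velocities': array([ 0.00150685, -0.0003138 , -0.00409694, -0.00220179,  0.00027113,
        0.00048569]), 'joint_torque': array([ 1.70783394e-03, -3.41249299e+01, -3.03302550e+01,  7.18916254e-02,
        3.04161001e-02, -8.06641947e-05]), 'position': array([0.15803688, 0.52629364, 0.20443618]), 'orientation': array([-0.56700877,  0.56774065,  0.42141046, -0.42259298]), 'wrist_force': array([-0.39440129, -0.16132776,  0.55517082]), 'torque': array([ 0.04073507, -0.01256395, -0.00378937]), 'finger_gap': 0.09391765329646543} 0.0188
```

View pics/top0.png

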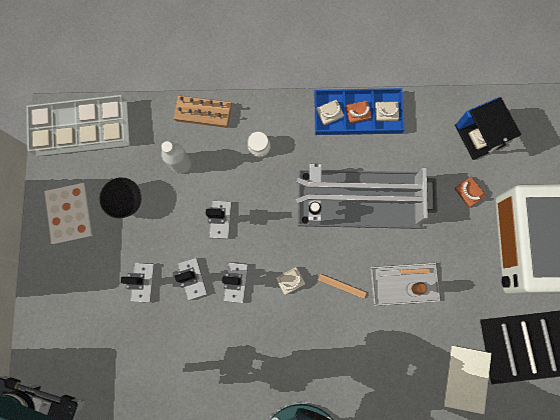

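View pics/scene0.png

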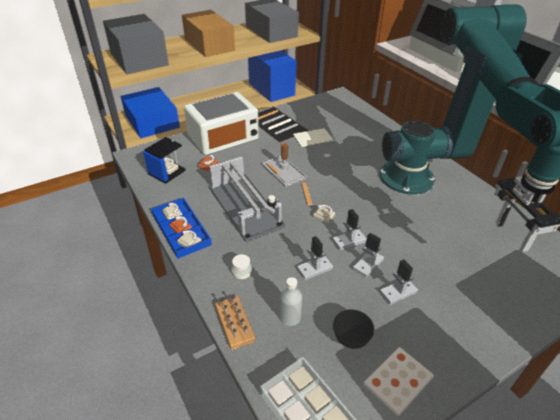

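The top view shows four platforms, at about (140,282), (190,279), (236,282) and (220,219). The rack mouth is at about (300,190), its end panel near (425,195), the pin at (314,208) and the tool in its tray at (418,288). The scene view agrees and shows no fifth platform. I'll zoom in next.

```bash
cat > h.py <<'E'
import numpy as np,cv2
from scipy.spatial.transform import Rotation as R
from workcell import ctrl
def rot(q): return R.from_quat(q,scalar_first=True)
def cam(n,st=None):
    c=ctrl.calibration(n);K=np.array(c["intrinsics"])
    if n=="wrist":
        st=st or ctrl.state();T=np.eye(4);T[:3,:3]=rot(st["orientation"]).as_matrix();T[:3,3]=st["position"]
        T=T@np.array(c["T_tool_cam"]);return K,T[:3,:3],T[:3,3]
    return K,rot(c["rotation"]).as_matrix(),np.array(c["xyz"])
def pix2w(C,uv,z):
    K,Rm,t=C;d=Rm@np.linalg.solve(K,[uv[0],uv[1],1.]);return t+d*(z-t[2])/d[2]
def w2pix(C,P):
    K,Rm,t=C;p=K@(Rm.T@(np.asarray(P,float)-t));return p[:2]/p[2]
def shot(n,name,crop=None,s=1):
    st=ctrl.state();im=ctrl.capture(n)
    v=im if crop is None else im[crop[1]:crop[3],crop[0]:crop[2]]
    cv2.imwrite("pics/"+name,cv2.resize(v,None,fx=s,fy=s,interpolation=cv2.INTER_CUBIC)[:,:,::-1]);return im,cam(n,st)
E
python3 - <<'E'
from h import *
im=cv2.imread("pics/top0.png")[150:315,115:450]
cv2.imwrite("pics/z.png",cv2.resize(im,(0,0),fx=2.388,fy=2.388,interpolation=cv2.INTER_CUBIC))
C=cam("top")
for n,uv,z in[("A",(131,281),.128),("B",(184,276),.128),("C",(231,281),.128),("D",(215,214),.128),("mouth",(301,190),.102),("end",(420,190),.102),("pin",(314,208),.118),("tool",(418,289),.11)]: print(n,pix2w(C,uv,z).round(3))
s=ctrl.state();print(rot(s["orientation"]).as_matrix().round(2))
E
```

```text
A [0.407 0.404 0.128]
B [0.417 0.276 0.128]
C [0.404 0.163 0.128]
D [0.567 0.203 0.128]
mouth [ 0.63  -0.009  0.102]
end [ 0.625 -0.306  0.102]
pin [ 0.58  -0.04   0.118]
tool [ 0.38  -0.286  0.11 ]
[[ 0.29 -0.   -0.96]
 [ 0.96 -0.    0.29]
 [-0.   -1.    0.  ]]
```

View pics/z.png

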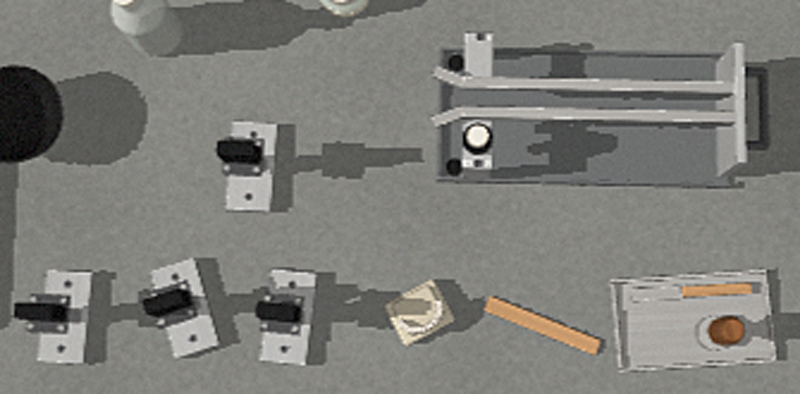

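```bash
python3 - <<'E'
from h import *
C=cam("top")
f=lambda X,Y,z:pix2w(C,(115+X/2.388,150+Y/2.388),z)[:2]
P=dict(A=[(50,270),(92,270),(84,363),(38,361)],B=[(145,268),(195,258),(218,345),(172,357)],C=[(272,270),(317,270),(305,363),(260,361)],D=[(232,122),(279,124),(272,210),(226,208)])
G=dict(A=(42,312),B=(168,301),C=(279,311),D=(240,150))
for k,c in P.items():
    w=np.array([f(*p,.016) for p in c]);d=(w[0]+w[1]-w[2]-w[3])/2;e=w[0]-w[1]
    print(k,w.mean(0).round(3),"yaw",np.degrees(np.arctan2(d[1],d[0])).round(1),"len",np.linalg.norm(d).round(3),np.linalg.norm(e).round(3),"grip",f(*G[k],.128).round(3))
for n,x,y,z in[("railL",465,97,.102),("railR",725,104,.102),("face top",720,104,.102),("pin",478,135,.118),("tool",726,328,.114),("t1",612,282,.012),("t2",618,370,.012),("t3",776,358,.012),("t4",771,270,.012),("jaw",420,312,.03),("b1",440,50,0),("b2",438,181,0),("b3",742,188,0)]:print(n,f(x,y,z).round(3))
E
```

```text
A [0.409 0.408] yaw -4.1 len 0.1 0.046 grip [0.408 0.4  ]
B [0.417 0.28 ] yaw 17.1 len 0.1 0.056 grip [0.417 0.273]
C [0.406 0.164] yaw -7.2 len 0.1 0.049 grip [0.406 0.161]
D [0.572 0.205] yaw -3.6 len 0.097 0.053 grip [0.57  0.202]
railL [ 0.628 -0.031]
railR [ 0.616 -0.302]
face top [ 0.616 -0.297]
pin [ 0.584 -0.043]
tool [ 0.384 -0.288]
t1 [ 0.438 -0.189]
t2 [ 0.344 -0.192]
t3 [ 0.354 -0.362]
t4 [ 0.449 -0.362]
jaw [0.407 0.021]
b1 [ 0.705 -0.006]
b2 [ 0.554 -0.001]
b3 [ 0.541 -0.339]
```

Call:
move_arm(
  commands=[
    [40,-35,30,-10],
    [40,-35,20,-10],
    [40,-35,10,-10],
    [40,-35,0,-10],
    [40,-35,0,-10],
    [40,-35,0,-10],
    [40,-35,0,-10],
    [0,0,0,-3.3],
    [0,0,0,0],
    [0,0,0,0],
  ],
  claw=0,
)

```text
time_s: 1.35
position: [0.4378, 0.282, 0.2653]
orientation: [-0.707, 0.707, 0.0, -0.001]
wrist_force: [0.1, -0.4, -0.3]
finger_gap: 0.094
```

Call:
move_arm(
  commands=[
    [20,-46,10,0],
    [20,-46,10,0],
    [20,-46,15,0],
    [20,-46,0,0],
    [20,-46,0,0],
    [20,-46,0,0],
    [20,-46,0,0],
    [20,-46,0,0],
    [20,-46,0,0],
    [0,0,0,0],
  ],
)

```text
time_s: 2.6
position: [0.6188, -0.1344, 0.2984]
orientation: [0.707, -0.707, 0.002, -0.0]
wrist_force: [-0.6, 0.8, -0.3]
finger_gap: 0.0941
```

```bash
python3 - <<'E'
from h import *
im,C=shot("wrist","w1.png",s=1.4);print(ctrl.state()["position"],C[2])
E
```

```text
[ 0.61839537 -0.1325385   0.29925511] [ 0.61840067 -0.06550212  0.47679918]
```

View pics/w1.png

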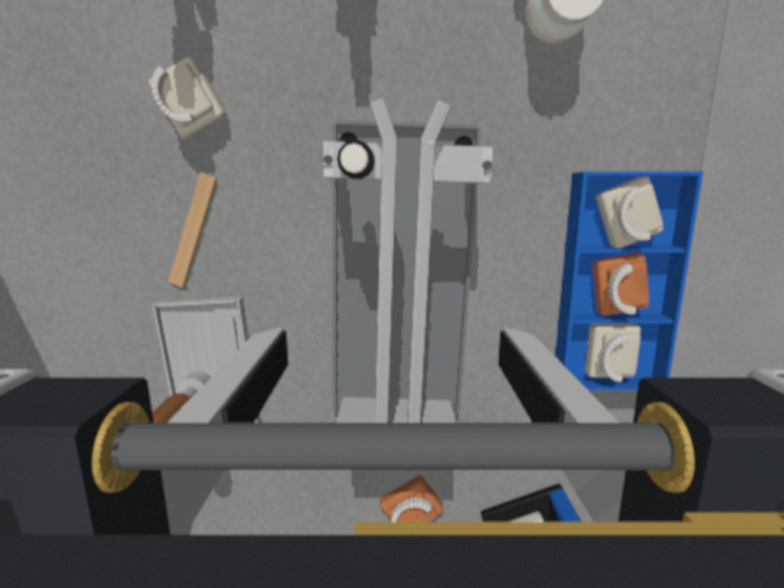

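The wrist view shows the rails running from (380,100)/(442,105) down to about (383,420)/(415,420), and the pin at (355,158), in display pixels. The end panel is partly hidden behind the gripper. I'll extract the rail edges numerically.

```bash
python3 - <<'E'
from h import *
im,C=shot("wrist","w1b.png")
g=im.astype(float).mean(2)
L=[];Rr=[]
for v in range(112,285,6):
    p=g[v]; mid=int(round((395+421)/2/1.4 - (v*1.4-150)*0.02))
    # subpixel max-gradient edges either side of gap
    d=np.gradient(p)
    l=min(range(mid-16,mid),key=lambda u:d[u]); r=max(range(mid,mid+18),key=lambda u:d[u])
    a=pix2w(C,(l,v),.102)[:2];b=pix2w(C,(r,v),.102)[:2];L.append(a);Rr.append(b)
    print(v,l,r,((a+b)/2).round(4),(b-a)[0].round(4),p[mid-14:mid+16:3].astype(int) if v%24==16 else "")
# pin centre
q=g[95:135,235:275];m=(q>190);ys,xs=np.nonzero(m);print("pin",xs.mean()+235,ys.mean()+95,m.sum(),pix2w(C,(xs.mean()+235,ys.mean()+95),.118))
for u,v in[(378,100),(442,104)]:print("mouth",pix2w(C,(u/1.4,v/1.4),.102))
E
```

```text
112 283 300 [ 0.6305 -0.0383] 0.0199 [166 164 128 116 117 116 117 116 159 166]
118 283 300 [ 0.6306 -0.0451] 0.02 
124 282 299 [ 0.6294 -0.0519] 0.0201 
130 282 299 [ 0.6295 -0.0588] 0.0202 
136 282 299 [ 0.6295 -0.0657] 0.0203 [166 165 117 115 116 115 115 118 168 168]
142 282 299 [ 0.6296 -0.0727] 0.0204 
148 281 298 [ 0.6284 -0.0798] 0.0205 
154 282 298 [ 0.6291 -0.0869] 0.0194 
160 281 298 [ 0.6285 -0.0941] 0.0207 [167 166 121 115 116 115 116 121 169 166]
166 281 297 [ 0.6279 -0.1014] 0.0196 
172 281 297 [ 0.628  -0.1087] 0.0197 
178 281 297 [ 0.628  -0.1161] 0.0197 
184 281 296 [ 0.6274 -0.1236] 0.0186 [168 166 106  82  89 115 114 129 169 166]
190 280 296 [ 0.6268 -0.1311] 0.0199 
196 280 296 [ 0.6269 -0.1388] 0.02 
202 280 296 [ 0.6269 -0.1464] 0.0201 
208 280 295 [ 0.6263 -0.1542] 0.019 [165 164  81  81  91 114 114 162 166 165]
214 280 295 [ 0.6263 -0.162 ] 0.019 
220 279 295 [ 0.6257 -0.17  ] 0.0204 
226 279 294 [ 0.6251 -0.1779] 0.0192 
232 279 294 [ 0.6251 -0.186 ] 0.0193 [163 164  86  82  82 113 113 157 162 164]
238 279 294 [ 0.6252 -0.1942] 0.0194 
244 278 294 [ 0.6245 -0.2024] 0.0208 
250 278 293 [ 0.6239 -0.2107] 0.0196 
256 278 293 [ 0.6239 -0.2191] 0.0197 [159 161  86  80  82 113 113 156 160 162]
262 278 293 [ 0.6239 -0.2276] 0.0198 
268 278 292 [ 0.6233 -0.2361] 0.0186 
274 277 292 [ 0.6226 -0.2448] 0.02 
280 277 292 [ 0.6227 -0.2535] 0.0201 [160 152  80  82  91 113 114 162 159 150]
pin 251.51737451737452 113.74903474903475 259 [ 0.58501983 -0.04123791  0.118     ]
mouth [0.60572843 0.00583511 0.102     ]
mouth [0.65787677 0.00272412 0.102     ]
```

Call:
move_arm(
  commands=[
    [-14,36,5,-2.1],
    [-14,37,5,0],
    [-14,37,5,0],
    [-14,37,5,0],
    [-14,37,5,0],
    [-14,37,5,0],
    [-14,37,5,0],
    [-14,37,5,0],
    [-14,37,5,0],
    [-12,37,5,0],
  ],
)

```text
time_s: 3.95
position: [0.4778, 0.2394, 0.3518]
orientation: [0.707, -0.707, 0.011, -0.012]
wrist_force: [1.1, 0.4, 0.9]
finger_gap: 0.0939
```

Call:
move_arm(
  commands=[
    [0,0,0,0],
    [0,0,0,0],
    [0,0,0,0],
    [0,0,0,0],
    [0,0,0,0],
    [0,0,0,0],
    [0,0,0,0],
    [0,0,0,0],
    [0,0,0,0],
    [0,0,0,0],
  ],
)

```text
time_s: 5.2
position: [0.4802, 0.2368, 0.3505]
orientation: [-0.707, 0.707, -0.013, 0.013]
wrist_force: [-1.1, 0.4, -0.2]
finger_gap: 0.0941
```

```bash
python3 - <<'E'
from h import *
im,C=shot("wrist","w2.png",s=1.4);s=ctrl.state();print(s["position"],C[2],rot(s["orientation"]).as_matrix().round(3))
np.savez("w2.npz",K=C[0],R=C[1],t=C[2])
E
```

```text
[0.48021118 0.23680444 0.35052585] [0.48169477 0.30573859 0.52890955] [[ 0.999  0.     0.037]
 [-0.037 -0.     0.999]
 [ 0.    -1.     0.   ]]
```

View pics/w2.png

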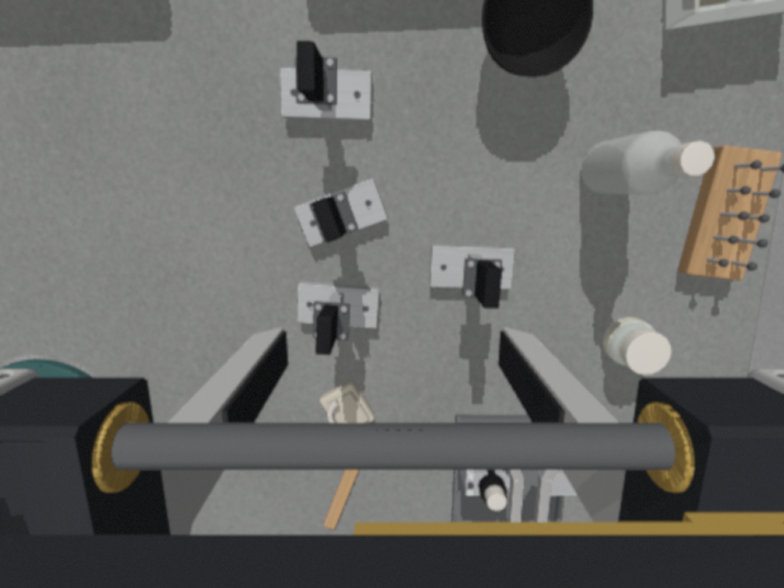

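The view shows all four plates. In display pixels their centres are about A (325,93), B (342,213), C (338,305) and D (472,268).

```bash
python3 - <<'E'
from h import *
d=np.load("w2.npz");C=(d["K"],d["R"],d["t"])
P=dict(A=[(281,67),(371,71),(369,119),(280,117)],B=[(296,204),(376,179),(386,220),(308,247)],C=[(299,283),(380,289),(378,328),(297,322)],D=[(432,245),(514,249),(512,291),(431,287)])
for k,c in P.items():
    w=np.array([pix2w(C,(a/1.4,b/1.4),.016)[:2] for a,b in c]);x=(w[1]+w[2]-w[0]-w[3])/2;e=w[0]-w[3]
    print(k,w.mean(0).round(4),"yaw",np.degrees(np.arctan2(x[1],x[0])).round(1),"len",np.linalg.norm(x).round(3),np.linalg.norm(e).round(3))
E
```

```text
A [0.4118 0.4092] yaw -3.9 len 0.099 0.051
B [0.4209 0.2791] yaw 15.7 len 0.099 0.052
C [0.41   0.1658] yaw -6.6 len 0.101 0.05
D [0.5757 0.2068] yaw -5.0 len 0.1 0.052
```

Call:
move_arm(
  commands=[
    [32,-10,-45,-2.9],
    [32,-10,-45,0],
    [31,-11,-40,0],
    [0,0,0,0],
    [0,0,-33,0],
    [0,0,-33,0],
    [0,0,-33,0],
    [0,0,-33,0],
    [0,0,0,0],
    [0,0,0,0],
  ],
  claw=0,
)

```text
time_s: 6.5
position: [0.5763, 0.2065, 0.0915]
orientation: [0.707, -0.706, 0.029, -0.032]
wrist_force: [0.6, 0.3, 0.6]
finger_gap: 0.0941
```

Call:
move_arm(
  commands=[
    [0,0,0,0],
    [0,0,0,0],
    [0,0,0,0],
    [0,0,0,0],
    [0,0,0,0],
    [0,0,0,0],
    [0,0,0,0],
    [0,0,0,0],
    [0,0,15,0],
    [0,0,15,0],
  ],
  claw=1,
)

```text
time_s: 7.75
position: [0.5746, 0.2056, 0.1184]
orientation: [-0.706, 0.707, -0.032, 0.03]
wrist_force: [-0.7, 0.1, -4.4]
finger_gap: 0.0158
```

Call:
move_arm(
  commands=[
    [10,-21,3,0.5],
    [10,-21,0,0.5],
    [10,-21,0,0.5],
    [10,-21,0,0.5],
    [10,-21,0,0.5],
    [10,-21,0,0.4],
    [0,0,0,0],
    [0,0,0,0],
    [0,0,0,0],
    [0,0,0,0],
  ],
)

```text
time_s: 9.0
position: [0.635, 0.0806, 0.1216]
orientation: [0.707, -0.707, 0.013, -0.013]
wrist_force: [0.5, 0.1, -5.0]
finger_gap: 0.0155
```

```bash
python3 - <<'E'
from h import *
im,C=shot("wrist","w3.png",s=1.4);s=ctrl.state();print(s["position"],rot(s["orientation"]).as_matrix()[:2,0].round(4),s["wrist_force"])
im,C=shot("top","t3.png",(180,140,440,310),3)
E
```

```text
[0.63499643 0.08044634 0.12158937] [ 0.9994 -0.036 ] [-0.00744981 -0.01482878 -3.90414281]
```

View pics/w3.png

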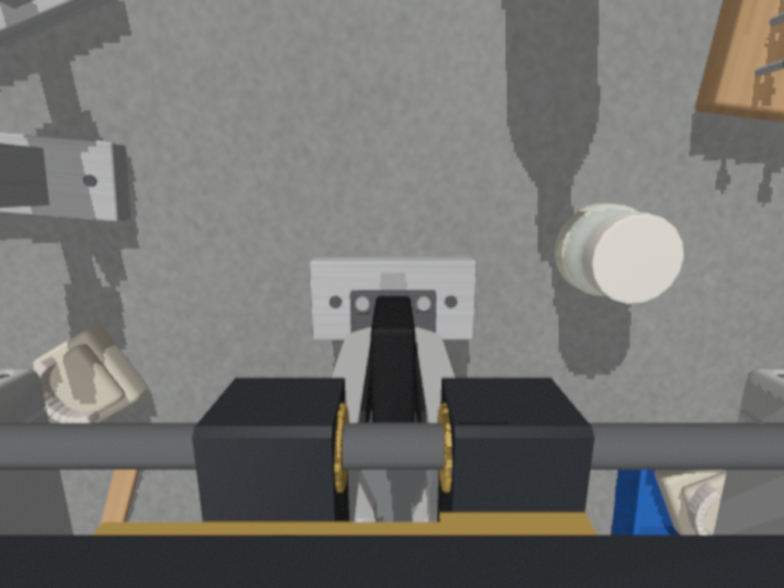

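Platform D is held centred and upright: plate centre at u≈393, grip at 394. Next I'll feed it in.

Call:
move_arm(
  commands=[
    [-0.9,-25,0,0],
    [-0.9,-25,0,0],
    [-0.9,-25,0,0],
    [-0.9,-25,0,0],
    [-0.9,-25,0,0],
    [-0.9,-25,0,0],
    [0,0,0,0],
    [0,0,0,0],
    [0,0,0,0],
    [0,0,0,0],
  ],
)

```text
time_s: 10.35
position: [0.6299, -0.0694, 0.1215]
orientation: [0.707, -0.707, 0.013, -0.013]
wrist_force: [1.2, -0.8, -4.8]
finger_gap: 0.016
```

Call:
move_arm(
  commands=[
    [-1.2,-31,0,0],
    [-1.2,-31,0,0],
    [-1.2,-31,0,0],
    [-1.2,-31,0,0],
    [-1.2,-31,0,0],
    [-1.1,-31,0,0],
    [-0.7,-20,-1,0],
    [0,-4,-1,0],
    [0,0,0,0],
    [0,0,0,0],
  ],
)

```text
time_s: 11.6
position: [0.6223, -0.2789, 0.1195]
orientation: [0.707, -0.707, 0.013, -0.013]
wrist_force: [-0.5, 0.3, -4.4]
finger_gap: 0.0159
```

Call:
move_arm(
  commands=[
    [0,-2,0,0],
    [0,-2,0,0],
    [0,-2,0,0],
    [0,-1,0,0],
    [0,-1,0,0],
    [0,0,0,0],
    [0,0,0,0],
    [0,0,0,0],
    [0,0,0,0],
    [0,0,0,0],
  ],
)

```text
time_s: 12.85
position: [0.622, -0.2882, 0.1195]
orientation: [-0.707, 0.707, -0.013, 0.013]
wrist_force: [-0.1, 0.0, -4.3]
finger_gap: 0.0158
```

Call:
move_arm(
  commands=[
    [0,-1,0,0],
    [0,-1,0,0],
    [0,-1,0,0],
    [0,-1,0,0],
    [0,0,0,0],
    [0,0,0,0],
    [0,0,0,0],
    [0,0,0,0],
    [0,0,0,0],
    [0,0,0,0],
  ],
)

```text
time_s: 14.1
position: [0.6221, -0.2906, 0.1196]
orientation: [0.708, -0.706, 0.013, -0.013]
wrist_force: [-0.6, 4.0, -1.8]
finger_gap: 0.0156
```

Call:
move_arm(
  commands=[
    [0,1,-1.5,0],
    [0,0,0,0],
    [0,0,0,0],
    [0,0,0,0],
    [0,0,0,0],
    [0,0,0,0],
    [0,0,0,0],
    [0,0,0,0],
    [0,0,0,0],
    [0,0,0,0],
  ],
)

```text
time_s: 15.35
position: [0.6222, -0.2905, 0.1187]
orientation: [0.707, -0.707, 0.013, -0.013]
wrist_force: [-0.8, 5.3, 0.3]
finger_gap: 0.0163
```

Call:
move_arm(
  commands=[
    [0,0,0,0],
    [0,0,0,0],
    [0,0,0,0],
    [0,0,0,0],
    [0,0,0,0],
    [0,0,40,0],
    [0,0,50,0],
    [-20,40,40,0],
    [-25,60,0,0],
    [-25,60,0,0],
  ],
  claw=0,
)

```text
time_s: 16.6
position: [0.5535, -0.1347, 0.249]
orientation: [-0.707, 0.707, -0.013, 0.014]
wrist_force: [0.8, 1.1, 0.7]
finger_gap: 0.0939
```

```bash
python3 - <<'E'
from h import *
im,C=shot("top","t4.png",(115,150,450,315),2.388);print(ctrl.state()["position"])
E
```

```text
[ 0.55012179 -0.12725882  0.24875641]
```

View pics/t4.png

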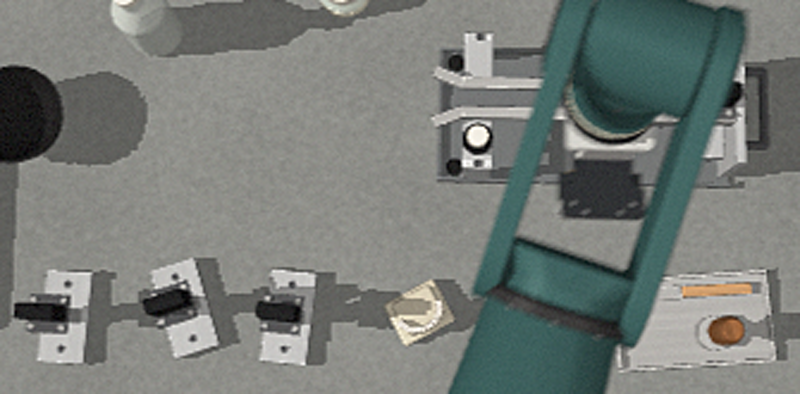

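Platform D hangs at the far end, with its grip at (735,93), and the other three haven't moved. C is next.

Call:
move_arm(
  commands=[
    [-20,42,0,-1.5],
    [-20,42,0,-1.5],
    [-20,42,0,-1.5],
    [-20,42,0,0],
    [-20,42,-10,0],
    [-20,42,-10,0],
    [-20,41,-20,0],
    [0,0,-40,0],
    [0,0,-40,0],
    [0,0,-40,0],
  ],
)

```text
time_s: 17.9
position: [0.4141, 0.1573, 0.0871]
orientation: [0.706, -0.706, 0.04, -0.041]
wrist_force: [0.6, 0.8, -0.6]
finger_gap: 0.0939
```

Call:
move_arm(
  commands=[
    [0,0,0,0],
    [0,0,0,0],
    [0,0,0,0],
    [0,0,0,0],
    [0,0,0,0],
    [0,0,0,0],
    [0,0,0,0],
    [0,0,0,0],
    [0,0,0,0],
    [0,0,0,0],
  ],
  claw=1,
)

```text
time_s: 19.15
position: [0.4134, 0.1569, 0.0869]
orientation: [-0.706, 0.706, -0.041, 0.04]
wrist_force: [0.0, -0.2, -4.0]
finger_gap: 0.016
```

Call:
move_arm(
  commands=[
    [0,0,33,0],
    [25,-7,0,0.9],
    [28,-10,0,0.9],
    [28,-10,0,0.9],
    [28,-10,0,0.9],
    [28,-10,0,0.9],
    [28,-10,0,0],
    [28,-10,0,0],
    [28,-10,0,0],
    [0,0,0,0],
  ],
)

```text
time_s: 20.4
position: [0.636, 0.079, 0.119]
orientation: [-0.707, 0.707, -0.014, 0.013]
wrist_force: [-0.8, 0.3, -4.2]
finger_gap: 0.0159
```

Call:
move_arm(
  commands=[
    [0,0,0,0],
    [0,0,0,0],
    [0,0,0,0],
    [0,0,0,0],
    [0,0,0,0],
    [0,0,0,0],
    [0,0,0,0],
    [0,0,0,0],
    [0,0,0,0],
    [0,0,0,0],
  ],
)

```text
time_s: 21.65
position: [0.635, 0.0801, 0.121]
orientation: [-0.707, 0.707, -0.013, 0.013]
wrist_force: [-0.4, 0.7, -4.2]
finger_gap: 0.0157
```

```bash
python3 - <<'E'
from h import *
s=ctrl.state();M=rot(s["orientation"]).as_matrix();p=s["position"];print(p,np.degrees(np.arctan2(M[1,0],M[0,0])),M[2].round(3),"x line",.6306+.0367*(p[1]+.0417))
E
```

```text
[0.63495385 0.08013301 0.12095798] -2.120490634979383 [ 0. -1. -0.] x line 0.635071271338091
```

Call:
move_arm(
  commands=[
    [-0.9,-25,-1,0],
    [-0.9,-25,0,0],
    [-0.9,-25,0,0],
    [-0.9,-25,0,0],
    [-0.9,-25,0,0],
    [-1.4,-38,0,0],
    [-1.4,-38,0,0],
    [-1.4,-38,0,0],
    [-1.4,-38,0,0],
    [-0.6,-16,-1,0],
  ],
)

```text
time_s: 22.9
position: [0.624, -0.2151, 0.119]
orientation: [-0.707, 0.707, -0.014, 0.014]
wrist_force: [0.6, -0.3, -3.4]
finger_gap: 0.016
```

Call:
move_arm(
  commands=[
    [-0.4,-12,-1,0],
    [0,-8,0,0],
    [0,-5,0,0],
    [0,0,0,0],
    [0,0,0,0],
    [0,0,0,0],
    [0,0,0,0],
    [0,0,0,0],
    [0,0,0,0],
    [0,0,0,0],
  ],
)

```text
time_s: 24.15
position: [0.6238, -0.2379, 0.118]
orientation: [-0.707, 0.707, -0.013, 0.013]
wrist_force: [-0.4, -0.4, -4.3]
finger_gap: 0.0157
```

Call:
move_arm(
  commands=[
    [0,-2,0,0],
    [0,-2,0,0],
    [0,-2,0,0],
    [0,-1,0,0],
    [0,-1,0,0],
    [0,-1,0,0],
    [0,0,0,0],
    [0,0,0,0],
    [0,0,0,0],
    [0,0,0,0],
  ],
)

```text
time_s: 25.4
position: [0.6238, -0.2456, 0.118]
orientation: [0.708, -0.706, 0.013, -0.013]
wrist_force: [0.6, 5.1, -1.5]
finger_gap: 0.0157
```

Call:
move_arm(
  commands=[
    [0,0.5,-1,0],
    [0,0,0,0],
    [0,0,0,0],
    [0,0,0,0],
    [0,0,0,0],
    [0,0,0,0],
    [0,0,0,0],
    [0,0,0,0],
    [0,0,0,0],
    [0,0,0,0],
  ],
  claw=0,
)

```text
time_s: 26.65
position: [0.6238, -0.2463, 0.117]
orientation: [0.707, -0.707, 0.013, -0.013]
wrist_force: [0.4, -0.3, -0.3]
finger_gap: 0.0941
```

Call:
move_arm(
  commands=[
    [0,0,40,0],
    [0,0,40,0],
    [-15,30,40,0],
    [-25,50,10,0],
    [-25,50,0,0],
    [-25,50,0,0],
    [-25,50,0,0],
    [-25,50,0,0],
    [-25,50,0,0],
    [0,0,0,0],
  ],
)

```text
time_s: 27.9
position: [0.4575, 0.0864, 0.2479]
orientation: [0.707, -0.707, 0.01, -0.012]
wrist_force: [0.2, 0.6, -0.1]
finger_gap: 0.0942
```

```bash
python3 - <<'E'
from h import *
ctrl.capture("top")
im,C=shot("top","t5.png",(115,150,450,315),2.388);print(ctrl.state()["position"],C[2])
im,C=shot("wrist","w5.png",s=1.4)
E
```

```text
[0.45889575 0.08373644 0.24735315] [ 3.39314515e-01 -1.00856644e-03  1.43174017e+00]
```

View pics/t5.png

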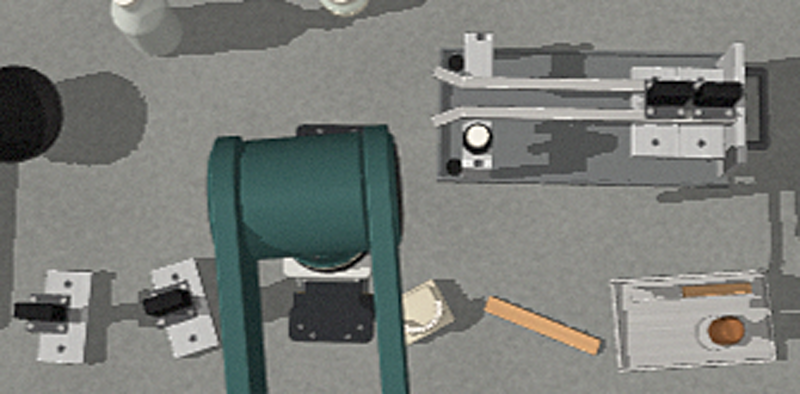

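Two platforms hang closed up and A and B are unmoved. B is next.

Call:
move_arm(
  commands=[
    [-6,30,0,3],
    [-6,33,0,3],
    [-6,33,0,3],
    [-7,33,-10,3],
    [-7,33,-10,3],
    [-6,33,-10,2.8],
    [0,0,-10,0],
    [0,0,-40,0],
    [0,0,-40,0],
    [0,0,-40,0],
  ],
)

```text
time_s: 29.3
position: [0.4221, 0.2767, 0.0856]
orientation: [-0.7, 0.701, 0.095, -0.095]
wrist_force: [-0.0, 0.5, -0.3]
finger_gap: 0.0941
```

Call:
move_arm(
  commands=[
    [0,0,0,0],
    [0,0,0,0],
    [0,0,0,0],
    [0,0,0,0],
    [0,0,0,0],
    [0,0,0,0],
    [0,0,0,0],
    [0,0,0,0],
    [0,0,0,0],
    [0,0,0,0],
  ],
  claw=1,
)

```text
time_s: 30.55
position: [0.4204, 0.2786, 0.0867]
orientation: [-0.7, 0.701, 0.096, -0.097]
wrist_force: [-1.6, 0.0, 0.3]
finger_gap: 0.0162
```

```bash
python3 - <<'E'
from h import *
s=ctrl.state();M=rot(s["orientation"]).as_matrix();p=s["position"];print(p,np.degrees(np.arctan2(M[1,0],M[0,0])),s["finger_gap"])
E
```

```text
[0.42039215 0.27855884 0.08674345] 15.685150769993125 0.01620891979437401
```

Call:
move_arm(
  commands=[
    [0,0,33,0],
    [23,-20,0,-2],
    [24,-22,0,-2],
    [24,-22,0,-2],
    [24,-22,0,-2],
    [24,-22,0,-2],
    [24,-22,0,-2],
    [24,-22,0,-2],
    [24,-22,0,-2],
    [24,-24.6,0,-1.8],
  ],
)

```text
time_s: 31.8
position: [0.6361, 0.0793, 0.1184]
orientation: [-0.707, 0.707, -0.014, 0.013]
wrist_force: [0.3, 0.0, -4.0]
finger_gap: 0.0156
```

Call:
move_arm(
  commands=[
    [0,0,0,0],
    [0,0,0,0],
    [0,0,0,0],
    [0,0,0,0],
    [0,0,0,0],
    [0,0,0,0],
    [0,0,0,0],
    [0,0,0,0],
    [0,0,0,0],
    [0,0,0,0],
  ],
)

```text
time_s: 33.05
position: [0.6359, 0.08, 0.12]
orientation: [0.707, -0.707, 0.013, -0.013]
wrist_force: [0.3, 0.4, -1.6]
finger_gap: 0.016
```

```bash
python3 - <<'E'
from h import *
s=ctrl.state();M=rot(s["orientation"]).as_matrix();p=s["position"];print(p,np.degrees(np.arctan2(M[1,0],M[0,0])),s["finger_gap"],s["wrist_force"],"x line",.6306+.0367*(p[1]+.0417))
E
```

```text
[0.63589473 0.08001278 0.12002423] -2.1217726367356944 0.015964075180082905 [ 0.29278551  0.35462037 -1.62197639] x line 0.6350668589740898
```

Call:
move_arm(
  commands=[
    [-1.7,-25,0,0],
    [-0.9,-25,0,0],
    [-0.9,-25,0,0],
    [-0.9,-25,0,0],
    [-0.9,-25,0,0],
    [-1.1,-30,0,0],
    [-1.1,-30,0,0],
    [-1.1,-30,0,0],
    [-1.1,-30,-1,0],
    [-0.7,-15,-1,0],
  ],
)

```text
time_s: 34.3
position: [0.6253, -0.1815, 0.1179]
orientation: [-0.707, 0.707, -0.014, 0.014]
wrist_force: [0.1, -0.7, -2.5]
finger_gap: 0.0158
```

Call:
move_arm(
  commands=[
    [0,-2,0,0],
    [0,-1,0,0],
    [0,-1,0,0],
    [0,-1,0,0],
    [0,-1,0,0],
    [0,-1,0,0],
    [0,-1,0,0],
    [0,0,0,0],
    [0,0,0,0],
    [0,0,0,0],
  ],
)

```text
time_s: 35.55
position: [0.6254, -0.1879, 0.118]
orientation: [0.707, -0.707, 0.013, -0.013]
wrist_force: [-0.2, 0.3, -5.0]
finger_gap: 0.0161
```

Call:
move_arm(
  commands=[
    [0,-1,0,0],
    [0,-1,0,0],
    [0,-1,0,0],
    [0,-1,0,0],
    [0,0,0,0],
    [0,0,0,0],
    [0,0,0,0],
    [0,0,0,0],
    [0,0,0,0],
    [0,0,0,0],
  ],
)

```text
time_s: 36.8
position: [0.6255, -0.1895, 0.1182]
orientation: [0.709, -0.705, 0.013, -0.013]
wrist_force: [-1.3, 6.5, -2.0]
finger_gap: 0.0159
```

Contact came at about -0.189, as predicted. I'll lower, release, and look at A.

Call:
move_arm(
  commands=[
    [0,1.5,-1,0],
    [0,0,0,0],
    [0,0,0,0],
    [0,0,0,0],
    [0,0,0,0],
    [0,0,0,0],
    [0,0,0,0],
    [0,0,0,0],
    [0,0,0,0],
    [0,0,0,0],
  ],
  claw=0,
)

```text
time_s: 38.05
position: [0.6255, -0.1905, 0.117]
orientation: [-0.707, 0.707, -0.013, 0.013]
wrist_force: [1.0, -0.4, 0.2]
finger_gap: 0.0937
```

Call:
move_arm(
  commands=[
    [0,0,40,0],
    [0,0,40,0],
    [-15,30,40,0],
    [-25,50,10,0],
    [-25,50,0,0],
    [-25,50,0,0],
    [-25,50,0,0],
    [-25,50,0,0],
    [-25,50,0,0],
    [0,0,0,0],
  ],
)

```text
time_s: 39.3
position: [0.459, 0.1424, 0.2477]
orientation: [0.707, -0.707, 0.011, -0.011]
wrist_force: [0.4, 0.1, -0.6]
finger_gap: 0.0939
```

```bash
python3 - <<'E'
from h import *
ctrl.capture("top")
im,C=shot("top","t6.png",(115,150,450,315),2.388);print(ctrl.state()["position"])
E
```

```text
[0.46046542 0.13963685 0.24728382]
```

View pics/t6.png

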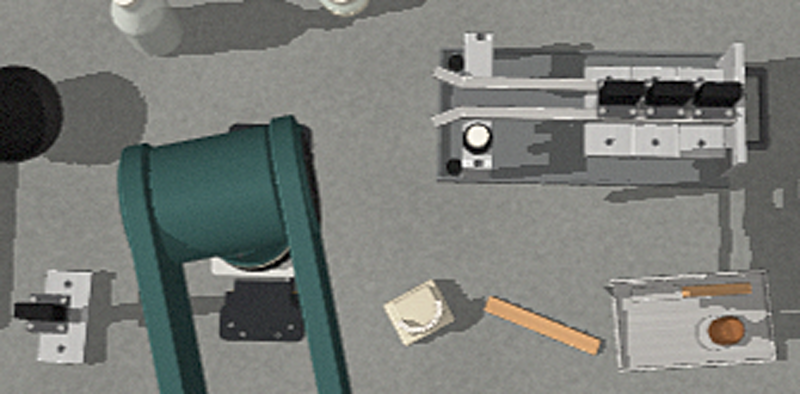

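Three hang closed up and A hasn't moved. I'll fetch A.

Call:
move_arm(
  commands=[
    [-8,40,0,-0.6],
    [-7,39,0,-0.6],
    [-7,39,0,-0.6],
    [-7,39,-10,0],
    [-7,38,-10,0],
    [-7,38,-10,0],
    [-6,37,-10,0],
    [0,0,-40,0],
    [0,0,-40,0],
    [0,0,-40,0],
  ],
)

```text
time_s: 40.65
position: [0.4132, 0.4083, 0.0854]
orientation: [-0.706, 0.707, -0.025, 0.025]
wrist_force: [-0.8, 0.6, -1.3]
finger_gap: 0.0939
```

Call:
move_arm(
  commands=[
    [0,0,0,0],
    [0,0,0,0],
    [0,0,0,0],
    [0,0,0,0],
    [0,0,0,0],
    [0,0,0,0],
    [0,0,0,0],
    [0,0,0,0],
    [0,0,0,0],
    [0,0,0,0],
  ],
  claw=1,
)

```text
time_s: 41.9
position: [0.4115, 0.4096, 0.0869]
orientation: [-0.707, 0.707, -0.024, 0.024]
wrist_force: [1.9, 1.0, -0.7]
finger_gap: 0.0161
```

```bash
python3 - <<'E'
from h import *
s=ctrl.state();M=rot(s["orientation"]).as_matrix();p=s["position"];print(p,np.degrees(np.arctan2(M[1,0],M[0,0])),s["finger_gap"])
E
```

```text
[0.41151227 0.40955528 0.08687869] -3.919595377728271 0.016115870861060647
```

Call:
move_arm(
  commands=[
    [0,0,33,0],
    [24,-36,0,0.3],
    [25,-36,0,0.3],
    [25,-37,0,0.3],
    [25,-37,0,0.3],
    [25,-37,0,0.3],
    [25,-37,0,0.3],
    [25,-37,0,0],
    [25,-37,0,0],
    [24.5,-35.5,0,0],
  ],
)

```text
time_s: 43.15
position: [0.6344, 0.0787, 0.1177]
orientation: [0.707, -0.707, 0.015, -0.012]
wrist_force: [-0.2, 0.3, -5.2]
finger_gap: 0.0157
```

Call:
move_arm(
  commands=[
    [0,0,0,0],
    [0,0,0,0],
    [0,0,0,0],
    [0,0,0,0],
    [0,0,0,0],
    [0,0,0,0],
    [0,0,0,0],
    [0,0,0,0],
    [0,0,0,0],
    [0,0,0,0],
  ],
)

```text
time_s: 44.4
position: [0.635, 0.08, 0.12]
orientation: [-0.707, 0.707, -0.013, 0.013]
wrist_force: [-0.3, 0.4, -4.5]
finger_gap: 0.016
```

```bash
python3 - <<'E'
from h import *
s=ctrl.state();M=rot(s["orientation"]).as_matrix();p=s["position"];print(p,np.degrees(np.arctan2(M[1,0],M[0,0])),s["finger_gap"],s["wrist_force"],"x line",.6306+.0367*(p[1]+.0417))
E
```

```text
[0.63496569 0.07998592 0.11997084] -2.123362275479754 0.01597101246880367 [-0.34070678  0.44114742 -4.51852567] x line 0.6350658732148452
```

Slot 4's centre should be near y = -0.139. I'll slide to -0.133, then nudge.

Call:
move_arm(
  commands=[
    [-0.9,-25,0,0],
    [-0.9,-25,0,0],
    [-0.9,-25,0,0],
    [-0.9,-25,0,0],
    [-0.9,-25,0,0],
    [-0.9,-25,0,0],
    [-0.9,-25,0,0],
    [-0.9,-24,-1,0],
    [-0.5,-14,-1,0],
    [0,0,0,0],
  ],
)

```text
time_s: 45.65
position: [0.6271, -0.1338, 0.1177]
orientation: [0.707, -0.707, 0.014, -0.013]
wrist_force: [0.6, 0.3, -5.8]
finger_gap: 0.0159
```

Call:
move_arm(
  commands=[
    [0,-1,0,0],
    [0,-1,0,0],
    [0,-1,0,0],
    [0,-1,0,0],
    [0,-1,0,0],
    [0,-1,0,0],
    [0,-1,0,0],
    [0,0,0,0],
    [0,0,0,0],
    [0,0,0,0],
  ],
)

```text
time_s: 46.9
position: [0.6273, -0.139, 0.1181]
orientation: [0.708, -0.706, 0.013, -0.013]
wrist_force: [0.0, 4.6, -3.3]
finger_gap: 0.0161
```

Call:
move_arm(
  commands=[
    [0,1,-1,0],
    [0,0,0,0],
    [0,0,0,0],
    [0,0,0,0],
    [0,0,0,0],
    [0,0,0,0],
    [0,0,0,0],
    [0,0,0,0],
    [0,0,0,0],
    [0,0,0,0],
  ],
  claw=0,
)

```text
time_s: 48.15
position: [0.6272, -0.1389, 0.117]
orientation: [0.707, -0.707, 0.013, -0.013]
wrist_force: [-0.3, 1.2, -0.4]
finger_gap: 0.0939
```

Call:
move_arm(
  commands=[
    [0,0,40,0],
    [0,0,40,0],
    [-20,0,40,0],
    [-30,-10,40,0],
    [-40,-10,20,0],
    [-40,-10,0,0],
    [-40,-20,0,0],
    [-40,-10,0,0],
    [-17,0,0,0],
    [0,0,0,0],
  ],
)

```text
time_s: 49.4
position: [0.4001, -0.1989, 0.2976]
orientation: [-0.707, 0.707, -0.013, 0.014]
wrist_force: [-0.0, -0.2, 0.2]
finger_gap: 0.094
```

```bash
python3 - <<'E'
from h import *
ctrl.capture("top")
im,C=shot("wrist","w7.png",s=1.4);print(ctrl.state()["position"],C[2])
np.savez("w7.npz",K=C[0],R=C[1],t=C[2])
shot("top","t7.png",(115,150,450,315),2.388)
E
```

```text
[ 0.40106339 -0.1987097   0.29700254] [ 0.40199074 -0.12981187  0.47565988]
```

View pics/w7.png

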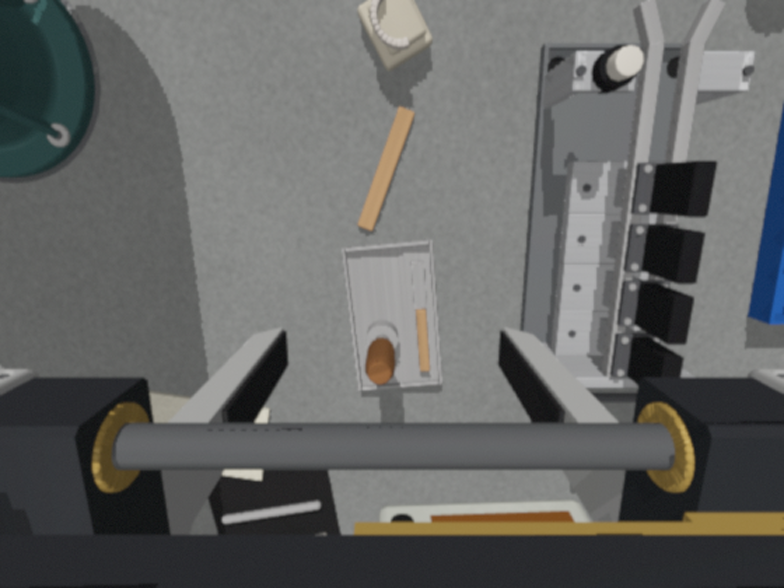

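View pics/t7.png

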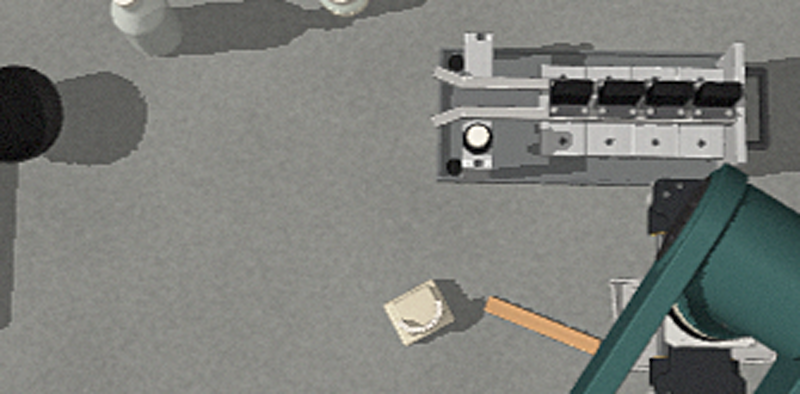

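All four platforms hang in a closed row. The tool's handle top is at about (379,373) in wrist display pixels, and its foot's far edge at about (382,322).

```bash
python3 - <<'E'
from h import *
d=np.load("w7.npz");C=(d["K"],d["R"],d["t"])
for n,u,v,z in[("handle top",380,371,.114),("handle low edge",379,384,.114),("handle top-far",380,358,.114),("foot far",382,319,.026),("tray",345,250,.012),("tray",432,242,.012),("tray",440,386,.012),("tray",361,392,.012),("spat",419,312,.01),("spat",424,372,.01),("pin",628,61,.118)]:print(n,pix2w(C,(u/1.4,v/1.4),z).round(4))
im=cv2.imread("pics/w7.png");h=im.astype(int);m=(h[:,:,2]-h[:,:,0]>50);m[:, :355]=0;m[:,403:]=0;m[:330]=0;m[400:]=0
ys,xs=np.nonzero(m);print(xs.min(),xs.max(),ys.min(),ys.max(),[(y,xs[ys==y].min(),xs[ys==y].max()) for y in range(ys.min(),ys.max(),5)])
E
```

```text
handle top [ 0.3854 -0.2916  0.114 ]
handle low edge [ 0.3839 -0.3044  0.114 ]
handle top-far [ 0.386  -0.2789  0.114 ]
foot far [ 0.3863 -0.2695  0.026 ]
tray [ 0.349  -0.1939  0.012 ]
tray [ 0.4438 -0.1888  0.012 ]
tray [ 0.4505 -0.359   0.012 ]
tray [ 0.3571 -0.3631  0.012 ]
spat [ 0.428  -0.2678  0.01  ]
spat [ 0.4322 -0.3414  0.01  ]
pin [ 0.5853 -0.0433  0.118 ]
367 392 339 383 [(339, np.int64(379), np.int64(383)), (344, np.int64(372), np.int64(390)), (349, np.int64(370), np.int64(391)), (354, np.int64(369), np.int64(392)), (359, np.int64(368), np.int64(392)), (364, np.int64(367), np.int64(392)), (369, np.int64(367), np.int64(391)), (374, np.int64(368), np.int64(391)), (379, np.int64(371), np.int64(388))]
```

Call:
move_arm(
  commands=[
    [-6,-30,-20,0],
    [-5,-30,-20,0],
    [-4.6,-30.3,-20,0],
    [0,0,-30,0],
    [0,0,-35,0],
    [0,0,-35,0],
    [0,0,-35,0],
    [0,0,-27,0],
    [0,0,0,0],
    [0,0,0,0],
  ],
)

```text
time_s: 50.8
position: [0.3857, -0.2896, 0.0759]
orientation: [-0.707, 0.707, -0.012, 0.013]
wrist_force: [0.5, -0.3, 0.6]
finger_gap: 0.094
```

Call:
move_arm(
  commands=[
    [0,0,0,0],
    [0,0,0,0],
    [0,0,0,0],
    [0,0,0,0],
    [0,0,0,0],
    [0,0,0,0],
    [0,0,0,0],
    [0,0,0,0],
    [0,0,0,0],
    [0,0,0,0],
  ],
  claw=1,
)

```text
time_s: 52.05
position: [0.3847, -0.2892, 0.0749]
orientation: [0.707, -0.707, 0.013, -0.013]
wrist_force: [0.2, 0.1, -1.2]
finger_gap: 0.0276
```

```bash
python3 - <<'E'
from h import *
s=ctrl.state();print(s["position"],s["finger_gap"],s["wrist_force"])
E
```

```text
[ 0.38465957 -0.28920276  0.07492651] 0.027600376064693257 [ 0.15056345  0.13639619 -1.16331831]
```

Call:
move_arm(
  commands=[
    [0,0,50,0],
    [0,0,55,0],
    [0,0,40,0],
    [28,35,0,0],
    [28,35,0,0],
    [28,35,0,0],
    [29,35,0,0],
    [29,36,0,0],
    [29,36,0,0],
    [29.3,35.2,0,0],
  ],
)

```text
time_s: 53.3
position: [0.5854, -0.0407, 0.2191]
orientation: [-0.707, 0.707, -0.014, 0.012]
wrist_force: [0.4, -1.0, -2.0]
finger_gap: 0.0276
```

Call:
move_arm(
  commands=[
    [0,0,0,0],
    [0,0,0,0],
    [0,0,0,0],
    [0,0,0,0],
    [0,0,0,0],
    [0,0,0,0],
    [0,0,0,0],
    [0,0,0,0],
    [0,0,0,0],
    [0,0,0,0],
  ],
)

```text
time_s: 54.55
position: [0.585, -0.042, 0.22]
orientation: [0.707, -0.707, 0.013, -0.013]
wrist_force: [0.6, 0.5, -2.3]
finger_gap: 0.0279
```

```bash
python3 - <<'E'
from h import *
s=ctrl.state();print(s["position"],s["finger_gap"],s["wrist_force"])
im,C=shot("wrist","w8.png",s=1.4)
E
```

```text
[ 0.58495282 -0.04200411  0.21996248] 0.027918182735978316 [ 0.64360407  0.54194731 -2.32396572]
```

View pics/w8.png

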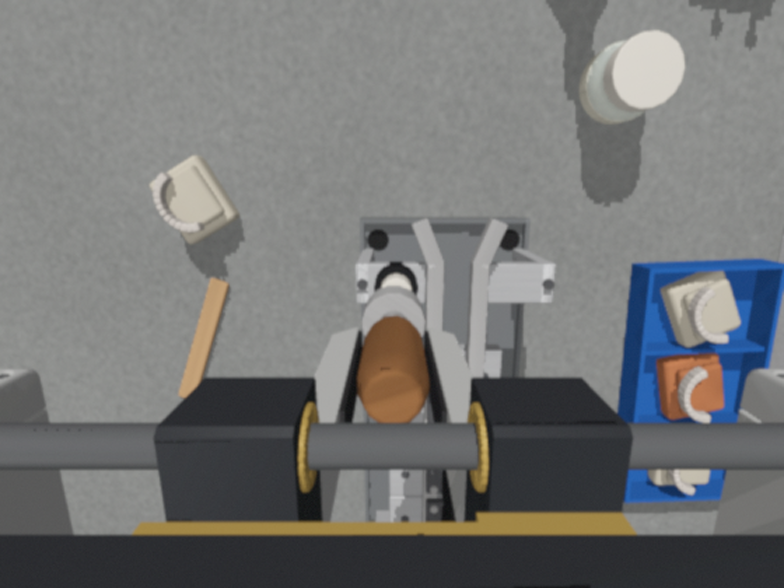

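The tool is over the pin (tool u≈394, pin u≈396, lined up across). I'll press now.

Call:
move_arm(
  commands=[
    [0,0,-14,0],
    [0,0,-10,0],
    [0,0,-3,0],
    [0,0,-2,0],
    [0,0,-2,0],
    [0,0,-2,0],
    [0,0,-2,0],
    [0,0,-2,0],
    [0,0,0,0],
    [0,0,0,0],
  ],
)

```text
time_s: 55.85
position: [0.5853, -0.0422, 0.1862]
orientation: [-0.707, 0.707, -0.012, 0.014]
wrist_force: [-3.7, 0.2, 7.9]
finger_gap: 0.0275
```

Call:
move_arm(
  commands=[
    [0,0,-2,0],
    [0,0,-2,0],
    [0,0,-2,0],
    [0,0,-2,0],
    [0,0,-1,0],
    [0,0,0,0],
    [0,0,0,0],
    [0,0,0,0],
    [0,0,0,0],
    [0,0,0,0],
  ],
)

```text
time_s: 57.1
position: [0.5849, -0.0421, 0.1749]
orientation: [-0.707, 0.707, -0.013, 0.013]
wrist_force: [-3.3, -0.0, 4.7]
finger_gap: 0.0278
```

Call:
move_arm(
  commands=[
    [0,0,-1,0],
    [0,0,-1,0],
    [0,0,-1,0],
    [0,0,0,0],
    [0,0,0,0],
    [0,0,0,0],
    [0,0,0,0],
    [0,0,0,0],
    [0,0,0,0],
    [0,0,0,0],
  ],
)

```text
time_s: 58.35
position: [0.585, -0.0421, 0.1748]
orientation: [-0.707, 0.707, -0.012, 0.014]
wrist_force: [-4.2, -0.1, 14.0]
finger_gap: 0.0271
```

Hard stop at about 16 N with the foot at 104 mm, so the pin should be home. I'll lift and return the tool.

Call:
move_arm(
  commands=[
    [0,0,20,0],
    [0,0,29,0],
    [-28,-35,0,0],
    [-28,-35,0,0],
    [-28,-35,0,0],
    [-29,-35,0,0],
    [-29,-36,0,0],
    [-29,-36,0,0],
    [-29.3,-35.2,0,0],
    [0,0,0,0],
  ],
)

```text
time_s: 59.6
position: [0.3829, -0.2912, 0.2186]
orientation: [0.707, -0.707, 0.015, -0.014]
wrist_force: [0.5, 1.3, -2.1]
finger_gap: 0.0276
```

```bash
python3 - <<'E'
from h import *
ctrl.capture("top")
s=ctrl.state();print(s["position"],s["finger_gap"],s["wrist_force"])
im,C=shot("wrist","w9.png",s=1.4)
E
```

```text
[ 0.38395472 -0.28993287  0.2187905 ] 0.027258499403767462 [ 0.08514507  0.40992372 -1.58412368]
```

View pics/w9.png

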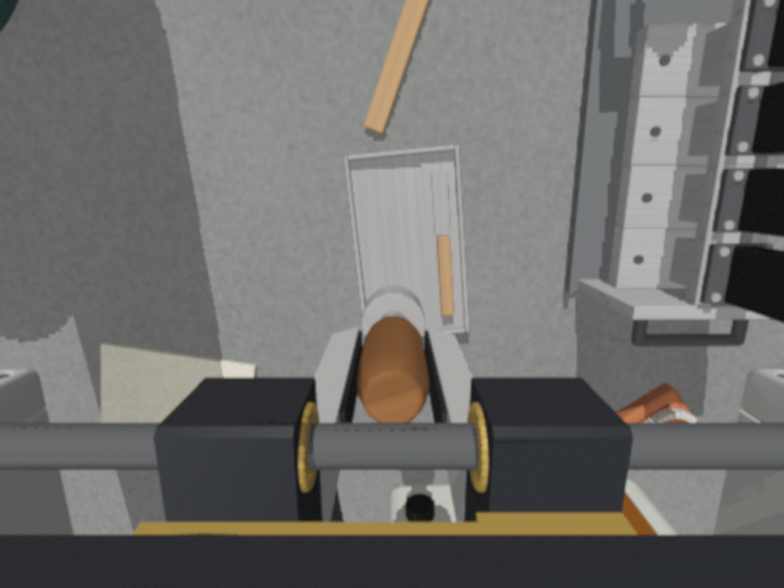

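The tool sits in the grip exactly as before, upright and without slip, and the plates look closed up. I'll set it down in the tray.

Call:
move_arm(
  commands=[
    [0.5,1,-40,0],
    [0,0,-40,0],
    [0,0,-30,0],
    [0,0,-20,0],
    [0,0,-8,0],
    [0,0,-3,0],
    [0,0,-2,0],
    [0,0,0,0],
    [0,0,0,0],
    [0,0,0,0],
  ],
)

```text
time_s: 60.95
position: [0.3853, -0.2885, 0.0774]
orientation: [-0.707, 0.707, -0.013, 0.013]
wrist_force: [0.1, 0.1, -3.0]
finger_gap: 0.0276
```

Call:
move_arm(
  commands=[
    [0,0,-1,0],
    [0,0,-1,0],
    [0,0,-1,0],
    [0,0,-0.5,0],
    [0,0,0,0],
    [0,0,0,0],
    [0,0,0,0],
    [0,0,0,0],
    [0,0,0,0],
    [0,0,0,0],
  ],
)

```text
time_s: 62.2
position: [0.3853, -0.2884, 0.0749]
orientation: [-0.707, 0.707, -0.013, 0.013]
wrist_force: [-1.3, 1.8, 6.0]
finger_gap: 0.0276
```

Contact with the floor. Release, then retreat up and clear of the tray.

Call:
move_arm(
  commands=[
    [0,0,1,0],
    [0,0,0,0],
    [0,0,0,0],
    [0,0,0,0],
    [0,0,0,0],
    [0,0,0,0],
    [0,0,0,0],
    [0,0,0,0],
    [0,0,0,0],
    [0,0,0,0],
  ],
  claw=0,
)

```text
time_s: 63.45
position: [0.3851, -0.2882, 0.0745]
orientation: [0.707, -0.707, 0.013, -0.013]
wrist_force: [-0.5, -0.2, -0.1]
finger_gap: 0.0942
```

Call:
move_arm(
  commands=[
    [0,0,40,0],
    [0,0,50,0],
    [0,0,50,0],
    [0,0,50,0],
    [10,40,30,0],
    [10,45,0,0],
    [10,50,0,0],
    [10,50,0,0],
    [10,50,0,0],
    [0,0,0,0],
  ],
)

```text
time_s: 64.7
position: [0.4354, -0.0504, 0.2947]
orientation: [0.707, -0.707, 0.011, -0.011]
wrist_force: [0.9, -0.8, -0.1]
finger_gap: 0.0941
```

Call:
move_arm(
  commands=[
    [0,50,0,0],
    [0,50,0,0],
    [0,50,0,0],
    [0,0,0,0],
    [0,0,0,0],
    [0,0,0,0],
    [0,0,0,0],
    [0,0,0,0],
    [0,0,0,0],
    [0,0,0,0],
  ],
)

```text
time_s: 65.95
position: [0.4352, 0.0967, 0.2945]
orientation: [-0.707, 0.707, -0.013, 0.013]
wrist_force: [-0.0, 0.4, 0.4]
finger_gap: 0.094
```

```bash
python3 - <<'E'
from h import *
im,C=shot("top","t9.png",(115,150,450,315),2.388)
a=cv2.resize(im[150:315,285:445],None,fx=3,fy=3,interpolation=cv2.INTER_CUBIC)
im2,_=shot("scene","s9.png"); b=cv2.resize(im2[140:260,190:340],None,fx=2,fy=2,interpolation=cv2.INTER_CUBIC)
c=np.zeros((a.shape[0],a.shape[1]+b.shape[1],3),np.uint8);c[:,:a.shape[1]]=a;c[:b.shape[0],a.shape[1]:]=b
cv2.imwrite("pics/fin.png",c[:,:,::-1]);print(ctrl.state()["position"])
E
```

```text
[0.43515456 0.09679722 0.29451396]
```

View pics/fin.png

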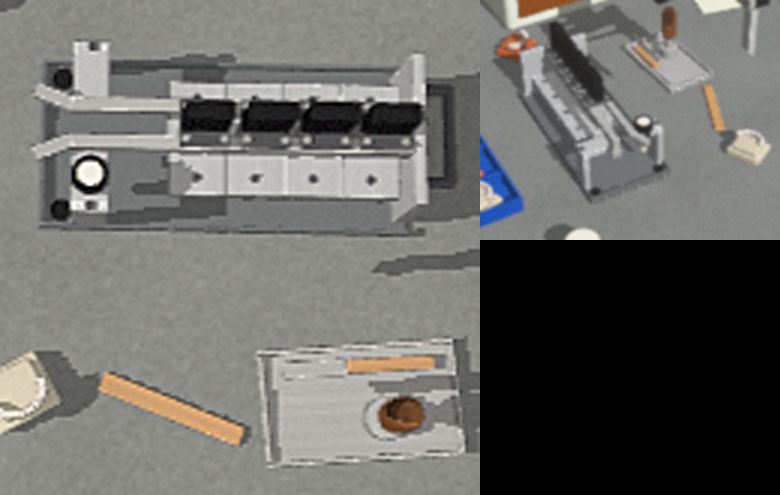

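The final pictures show four platforms in a closed row, the pin flush in its collar at (90,173), and the tool upright in the tray at (400,413). Handing in.

```bash
python3 -c "
from workcell import ctrl
print(ctrl.hand_in())"
```

```text
the job is handed in; nothing more can be done
None
```

I hung all four platforms that were on the bench in a closed row against the end panel. I then pressed the pin home with the seating tool and stood the tool upright back in its tray. The job was handed in after about 66 s of robot time; no verdict is reported.

- **Row:** I pushed each platform in until the wrist felt contact (about 4–6.5 N), and the TCP contact positions fit the 50 mm steps. The last pictures show the plates touching one another and the end panel.
- **Pin:** the tool came to a hard stop at about 16 N with its foot roughly 104 mm up. The pin now looks flush in its collar. I had no reading of the pin's travel, so "fully home" rests on that force, that height and the pictures.
- **Tool:** it had not slipped in the grip, and I felt it touch the tray floor before releasing. It is standing upright.
- **Everything else:** I saw no knocked platform. The other objects in the final crops look unmoved; I did not re-check the ones outside those crops.
- **Disagreements:** the row sits about 2–3 mm closer to the panel than my camera estimate of the rack, inside the 10 mm tolerance. My first by-eye top-camera figures for the rail line were 3–5 mm off the wrist camera's; I used the wrist camera, and nothing jammed.

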